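# Strip a stuck cover off a drill block in its sloped stand

### The arm

A 6-joint arm with a two-finger parallel gripper is mounted at the origin on the work surface. World frame = base frame: x ahead of the robot, y to its left, z up, the work surface at z = 0. Lengths are in m, angles in rad, forces in N, time in s.
With the tool pointing down it reaches from about 0.275 to 0.825 m from the base axis. Payload 5.2 kg.
Tool frame: the origin (TCP) lies at the very end of the fingers, on their centre line; the grasp point (between the pads) lies 19 mm behind it; z points along the fingers, y is the direction in which the jaws open and shut (so a half turn about z gives the same grasp; the last joint's range is limited). The gripper opens to 93 mm and grips with 3 to 60 N. Pads are 15 mm wide; open, the fingers measure 128 mm over their backs; the gripper's body (75 mm by 188 mm) begins 65 mm behind the grasp point.
Start: joints at [-1.48, 0.259, 1.535, -0, 1.348, -0.203], TCP at [0.159, -0.526, 0.219] pointing down, gripper open.
Joint ranges: [-3.14, 3.14], [-0.91, 2.08], [0.19, 2.58], [-1.22, 4.36], [0.22, 2.71], [-3.12, 3.12]. Speed limits (rad/s): [2.57, 2.57, 3.14, 3.14, 3.14, 3.14].

### API

Orientations are given as a unit quaternion [x, y, z, w].
In Python, from plant import telemetry, camera, get_calibration, order gives the robot as it stands. The module is installed in compiled form; this text tells all that it offers.
- The arm moves only by the shell command python3 -m handwheel 'ROWS'. ROWS is a JSON object of lists of equal length, an entry for each row: "hand": the opening, from 0 (shut) to 1 (fully open); "linear": the shift along the world's x, y, z each as a share of 2 cm, from -1 to 1, a list of three; "turn": the turn about the world's z as a share of 8 degrees, from -1 to 1. A call has exactly 8 rows; each row shifts and turns the commanded pose from where the row before left it; what a row does not reach is not made up. A row lasts 1/10 s, in which the tool goes at most 50 mm and 8.59 degrees, less where a joint would pass 70% of its speed; a pose out of reach is approached as far as the arm can. A call with a number of a shift or a turn outside -1 to 1 is refused whole. A call with a gripper value outside its range is refused whole. The fingers move at their own pace and stop on an object; the grip force is fixed at half the most. Time passes only in rows, so rows that do not move let the fingers close, or fill a call up. It gives the time, the measured TCP pose, the force and the opening at its end, in the units of the state.
- telemetry.read_state(): the state, without advancing time (a new reading comes with each control period).
- camera(name): name is "scene" or "top" or "wrist"; returns (picture, depth): 420x560x3 uint8, red, green, blue; 420x560 float32, m along the optical axis (not along the pixel's ray), 0 where there is no reading.
- get_calibration(name): a dict with "fx", "fy", "cx", "cy" (pixels), "k1" (the pictures are not rectified: a ray, as slopes to the right and down, at radius r is drawn at 1 + k1 r^2 times it, then the intrinsics apply), "position" and "attitude" of the camera in the world. Camera axes: x right, y down, z forward; pixel columns grow to the right and rows downward; lengths in m; the calibration is good to about 2 mm. A picture is of the moment at which its call begins: read the wrist's pose just before it. get_calibration takes no time and is no camera call; for the wrist camera it gives the pose at the moment of the call.
- order.finish_job(): hands the job in, once; it reports no verdict.
The state is a dict: "time": time; "qpos": joint angles; "qvel": joint speeds; "joint_torque": joint torques, N m; "tool_pos": TCP position; "tool_rot": TCP orientation; "ft_force": force on the tool from outside, world axes, zero at the start; "torque": the same for the moment, N m; "width": opening from 0.0 (shut) to 1.0 (fully open).
Only numpy, scipy, OpenCV 4.12 (cv2) and the standard library are available. Lean on these libraries where they do the work, as an engineer would, in place of code of your own. Each camera call takes 0.05 s, during which the arm holds its last target. There are 200 camera calls.

### The job

Push the sliding keeper of the sloped stand shut, past its sprung roller catch until it snaps fully home, so that it holds the foot of the drill block down; do not ram it. Then pull the box-shaped cover, which is stuck on the drill block, off the block square to the sloping deck, leaving the block seated in the stand, and set it down without dropping it, open end down, in the middle of the rubber mat. Do not disturb the bottle, the jar or the wrench.

Things in the scene. Friction and masses are not known exactly. Their poses are not given: they have to be found in the camera images.
- stand: Fixed green bench stand, its deck sloping 30 deg. Origin on the deck surface, mid-seat, 68 mm above the bench; x up the slope (away from the robot at yaw 0), y level across it, z the deck's normal, leaning 30 deg from vertical towards -x. Turned up to 20 deg about vertical. Deck 170 mm along x, y from -180 to 80. Seat stops 8 mm high; roller housing 20 mm high at x 75, y -83.
- keeper (a joint): Travel (m) of the sliding steel keeper, a flat fork whose prongs pass either side of the cover, over the ears of the block's foot (2.5 mm play). 0: shut on its stop; grows to 0.08 as it opens along the stand's -y. Friction 1.5 N. From about 0.017 to 0.008 the catch resists with up to about 8 N, then snaps it to 0 and holds it. Open, it holds nothing.
- keeper_tab (a point): Centre of the upright steel push tab on the keeper: 40 mm along the stand's x, 12 mm thick along its y, 44 mm tall, its top 58.5 mm above the deck. In the stand's frame it lies at x 0, y -80 mm minus the keeper's travel, z 36.5 mm. Its axes are the stand's. The keeper's plate below it is 10.5 to 16.5 mm above the deck.
- block: Inner part: dark steel drill block, 38 x 98 x 50 mm, drill shanks on top up to 84 mm; 8 mm foot with ears to x +-46 mm; about 0.5 kg. Origin at the foot's underside; seated it lies on the stand's origin, axes as the stand's (1.5 mm play). Sprung pads grip the cover from inside with 6 to 16 N, so with the keeper open it comes along; the grip ends after 22 mm of pull, the cover is clear after 80 mm.
- cover_center (a point): Centre of the outer part: aluminium box cover, open below, 50 (own x) x 110 (own y) x 85 mm tall (own z, to its closed top), 3 mm walls, about 0.18 kg, rigid. At the start it stands over the block, rim on the foot 8 mm above the deck, axes along the stand's, so it leans with the deck. Only its 50 mm width fits between fingers; grip it firmly.
- mat_center (a point): Centre of the upper face of the fixed black rubber mat lying on the bench, 190 x 190 mm, 4 mm thick.
- oil_bottle: Bystander: white bottle, 52 mm diameter, 120 mm tall, standing beyond the stand; origin at its foot.
- jar: Bystander: amber jar, 64 mm diameter, 75 mm tall; origin at its foot.
- wrench: Bystander: a 180 mm wrench lying on the bench; origin at its middle, lying along its x.

How it is judged:
By the outcome, as a careful person would: the job done as asked, in the order asked, and still so for the second after the job is handed in, with the robot touching nothing.
It also fails if it takes over 58 s, if anything falls off the work surface, if the arm or the gripper's body presses on something with over 40 N, if the wrist force passes 120 N, or if a joint passes its speed limit or range.

## Working session

There is one attempt and no reset: what is moved stays moved. The work goes in short steps, Python scripts to look and compute and a shell command to move; the robot and the scene stay as the last step left them, time stands still between calls to the robot, and variables do not carry over. Pictures are saved under pics/ and viewed, about 8 in all and at most 12, crops included, and the job is handed in when it is done.

```bash
mkdir -p pics
cat > h.py <<'E'
import numpy as np, cv2
from scipy.spatial.transform import Rotation as R
from plant import telemetry, camera, get_calibration, order
def snap(n,name):
    c=get_calibration(n); p,d=camera(n); cv2.imwrite(f'pics/{name}.png',p[:,:,::-1]); np.savez(f'pics/{name}.npz',p=p,d=d,c=c); return p,d,c
def load(name):
    z=np.load(f'pics/{name}.npz',allow_pickle=True); return z['p'],z['d'],z['c'].item()
def att(c):
    a=np.array(c['attitude']); return a if a.shape==(3,3) else R.from_quat(a).as_matrix()
def ray(c,u,v):
    K=np.array([[c['fx'],0,c['cx']],[0,c['fy'],c['cy']],[0,0,1.]])
    return cv2.undistortPoints(np.array([[[u,v]]],float),K,np.array([c['k1'],0,0,0,0.]))[0,0]
def at_depth(c,d,u,v):
    q=d[int(v)-1:int(v)+2,int(u)-1:int(u)+2]; z=np.median(q[q>0]) if (q>0).any() else np.nan
    x,y=ray(c,u,v); return att(c)@np.array([x*z,y*z,z])+np.array(c['position'])
def at_z(c,u,v,z):
    x,y=ray(c,u,v); g=att(c)@np.array([x,y,1]); p=np.array(c['position']); return p+g*(z-p[2])/g[2]
def proj(c,P):
    q=att(c).T@(np.array(P)-np.array(c['position'])); x,y=q[:2]/q[2]; k=1+c['k1']*(x*x+y*y)
    return c['cx']+c['fx']*x*k, c['cy']+c['fy']*y*k
E
python3 - <<'E'
from h import *
print(telemetry.read_state())
for n in('scene','top'): p,d,c=snap(n,n+'0'); print(c)
E
```

```text
{'time': 0.0, 'qpos': array([-1.47976689e+00,  2.59333421e-01,  1.53608139e+00,  2.89160192e-05,
        1.34796446e+00, -2.02803628e-01]), 'qvel': array([ 6.37204097e-04,  1.82854382e-04,  4.40580637e-04, -9.25027626e-06,
        2.40274295e-07, -1.15944799e-03]), 'joint_torque': array([-2.63897755e-04, -4.37310076e+01, -2.84007776e+01,  7.16508413e-02,
        4.12859442e-02, -1.37412121e-04]), 'tool_pos': array([ 0.15927383, -0.52587525,  0.21782353]), 'tool_rot': array([ 9.89227239e-01,  1.46385350e-01,  6.39741655e-05, -8.91127365e-04]), 'ft_force': array([ 0.04446714, -0.58051519,  0.46619006]), 'torque': array([ 0.01171091,  0.01198155, -0.03918787]), 'width': 0.9978399211793397}
{'fx': 471.08401842820854, 'fy': 471.08401842820854, 'cx': 271.0510647738594, 'cy': 210.37836362085886, 'k1': -0.07675871128940313, 'position': array([1.06819847, 0.62092576, 0.70263111]), 'attitude': array([ 0.26957373,  0.85785046, -0.41363716, -0.14257243])}
{'fx': 403.06125207670414, 'fy': 403.06125207670414, 'cx': 280.25464289396837, 'cy': 208.42807088103467, 'k1': 0.012743582237717602, 'position': array([0.48267325, 0.01864531, 0.94096504]), 'attitude': array([ 0.70734888, -0.70289227,  0.06098172, -0.04337336])}
```

View pics/top0.png

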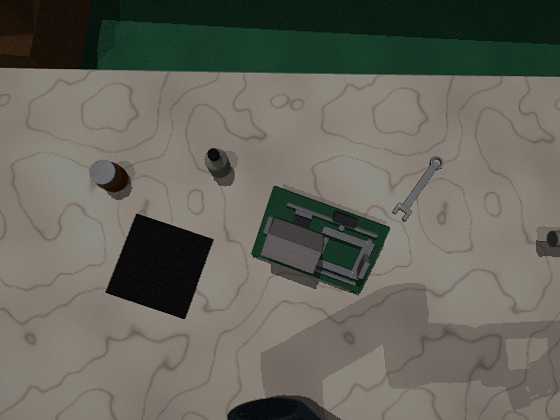

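View pics/scene0.png

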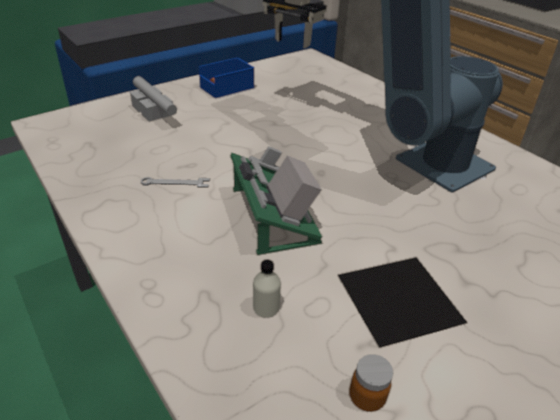

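Run:
```python
from h import *
p,d,c=load('top0')
im=cv2.resize(p[175:305,240:400],None,fx=5,fy=5,interpolation=cv2.INTER_CUBIC)
cv2.imwrite('pics/top0c.png',np.clip(im[:,:,::-1]*1.6,0,255).astype('uint8'))
for (u,v) in [(134,214),(213,238),(186,319),(106,292)]: print('mat',at_z(c,u,v,.004).round(4), at_depth(c,d,u,v).round(4))
for (u,v) in [(275,186),(390,228),(358,294),(252,255)]: print('deck corner',at_depth(c,d,u,v).round(4))
for (u,v) in [(295,245),(285,235),(305,258),(315,245),(362,262),(365,265),(160,266),(216,155),(105,172),(330,200)]: print((u,v),at_depth(c,d,u,v).round(4))
```

```text
mat [0.6063 0.335  0.004 ] [ 6.069e-01  3.364e-01 -2.000e-04]
mat [0.5517 0.151  0.004 ] [0.552  0.1515 0.    ]
mat [0.3698 0.2059 0.004 ] [0.3694 0.2065 0.0006]
mat [0.4289 0.3869 0.004 ] [0.4288 0.3876 0.0023]
deck corner [0.6545 0.0094 0.1073]
deck corner [ 0.5782 -0.2634  0.0008]
deck corner [ 0.4255 -0.1842 -0.0007]
deck corner [0.5132 0.0604 0.001 ]
(295, 245) [ 0.5278 -0.0297  0.1569]
(285, 235) [ 0.5482 -0.0106  0.1445]
(305, 258) [ 0.5031 -0.0498  0.1478]
(315, 245) [ 0.5291 -0.0705  0.1396]
(362, 262) [ 0.4966 -0.1711  0.1064]
(365, 265) [ 0.4904 -0.1729  0.1244]
(160, 266) [0.4871 0.2692 0.005 ]
(216, 155) [0.7171 0.1335 0.1188]
(105, 172) [0.6884 0.3782 0.0756]
(330, 200) [ 0.6441 -0.1228 -0.0008]
```

View pics/top0c.png

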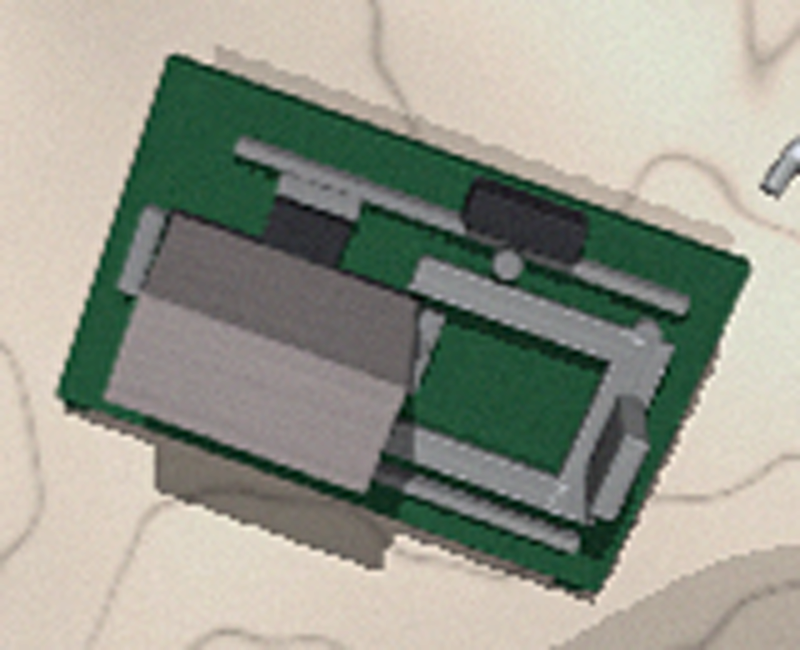

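Run:
```python
from h import *
from scipy.optimize import least_squares
p,d,c=load('top0')
S=np.array([[85,80,0],[85,-180,0],[-85,-180,0],[-85,80,0],[25,55,93],[25,-55,93],[-25,-55,93],[-25,55,93]])/1e3
Q=np.array([[172,57],[748,265],[592,598],[65,400],[142,290],[410,388],[365,492],[105,400]],float)
U=(Q+.5)/5-.5+[240,175]
T=lambda x:(np.array([x[0],x[1],.068]),R.from_euler('ZY',[x[2],-np.pi/6]).as_matrix())
W=lambda x,s:T(x)[0]+T(x)[1]@s
f=lambda x:np.array([np.array(proj(c,W(x,s)))-u for s,u in zip(S,U)]).ravel()
r=least_squares(f,[.54,-.07,-.25]); x=r.x
print(x,np.degrees(x[2])); print(r.fun.reshape(-1,2).round(1))
np.save('stand.npy',x)
for t in(.06,.07,.08):
    print(t,[((np.array(proj(c,W(x,np.array([a,-.08-t+b,.0585]))))-[240,175]+.5)*5-.5).round() for a,b in[(.02,.006),(.02,-.006),(-.02,-.006)]])
print('tab80',W(x,[0,-.16,.0365]),'tab0',W(x,[0,-.08,.0365]),'coverTop',W(x,[0,0,.093]))
M=np.array([at_z(c,u,v,.004) for u,v in[(134,214),(213,238),(186,319),(106,292)]]);print('mat',M.mean(0)); e=M[1]-M[0];print(np.degrees(np.arctan2(e[1],e[0])),np.linalg.norm(M-np.roll(M,1,0),axis=1))
s=telemetry.read_state();print(R.from_quat(s['tool_rot']).as_matrix().round(3),s['tool_pos'])
yd=R.from_euler('Z',x[2]).as_matrix();print(yd.round(4))
```

```text
[ 0.55659936 -0.03716875 -0.34069687] -19.520492804298637
[[-1.   0.5]
 [ 1.3  1. ]
 [ 1.6 -0.2]
 [-2.2 -0.3]
 [ 0.  -0.2]
 [-0.  -0.4]
 [ 0.3  0. ]
 [-0.  -0.6]]
0.06 [array([596., 426.]), array([624., 436.]), array([587., 518.])]
0.07 [array([619., 435.]), array([647., 445.]), array([610., 526.])]
0.08 [array([643., 443.]), array([671., 453.]), array([633., 534.])]
tab80 [ 0.48593529 -0.18187415  0.09960993] tab0 [ 0.51266681 -0.10647238  0.09960993] coverTop [ 0.51277208 -0.02163105  0.14854036]
mat [0.48917829 0.26969105 0.004     ]
-106.53104800378782 [0.1849059  0.19197633 0.19001228 0.19045529]
[[ 0.957  0.29  -0.   ]
 [ 0.29  -0.957  0.002]
 [ 0.    -0.002 -1.   ]] [ 0.15926091 -0.52594654  0.21791394]
[[ 0.9425  0.3341  0.    ]
 [-0.3341  0.9425 -0.    ]
 [-0.      0.      1.    ]]
```

```bash
python3 -m handwheel '{"hand":[0,0,0,0,0,0,0,0],"linear":[[1,1,0],[1,1,0],[1,1,0],[1,1,0],[1,1,0],[1,1,0],[1,1,0],[1,1,0]],"turn":[0.8,0.8,0.8,0.8,0.8,0.8,0.8,0.8]}'
python3 -m handwheel '{"hand":[0,0,0,0,0,0,0,0],"linear":[[1,1,0],[1,1,0],[1,1,0],[1,1,0],[1,1,0],[1,1,0],[1,1,-0.2],[0.9,0.7,-0.2]],"turn":[0.3,0,0,0,0,0,0,0]}'
```

```text
time: 0.9
tool_pos: [0.3198, -0.3653, 0.2183]
tool_rot: [0.828, 0.561, 0.0, -0.0]
ft_force: [-0.1, 0.0, 0.4]
width: 0.361
time: 1.7
tool_pos: [0.4779, -0.2109, 0.2103]
tool_rot: [0.817, 0.577, 0.0, -0.0]
ft_force: [-0.0, -0.7, -0.5]
width: 0.003
```

Run:
```python
from h import *
p,d,c=snap('wrist','w1')
x=np.load('stand.npy'); Rm=R.from_euler('ZY',[x[2],-np.pi/6]).as_matrix();o=np.array([x[0],x[1],.068])
im=p[:,:,::-1].copy()
for s,col in [((a,b,.093),(0,0,255)) for a in(-.025,.025) for b in(-.055,.055)]+[((a,-.15+b,.0585),(255,0,0)) for a in(-.02,.02) for b in(-.006,.006)]+[((a,b,0),(0,255,255)) for a in(-.085,.085) for b in(-.18,.08)]:
    q=proj(c,o+Rm@np.array(s)); print(s,np.round(q,1))
    cv2.circle(im,tuple(int(round(v)) for v in q),3,col,1)
cv2.imwrite('pics/w1o.png',cv2.convertScaleAbs(im,alpha=1.5))
```

```text
(-0.025, -0.055, 0.093) [206.2  37.4]
(-0.025, 0.055, 0.093) [ 200.3 -134.2]
(0.025, -0.055, 0.093) [263.9  24.8]
(0.025, 0.055, 0.093) [ 262.5 -169.2]
(-0.02, -0.156, 0.0585) [243.5 170.9]
(-0.02, -0.144, 0.0585) [243.1 157.3]
(0.02, -0.156, 0.0585) [282.9 173.8]
(0.02, -0.144, 0.0585) [282.9 159. ]
(-0.085, -0.18, 0) [229.1 183. ]
(-0.085, 0.08, 0) [220.8 -71.2]
(0.085, -0.18, 0) [377.3 197.8]
(0.085, 0.08, 0) [ 397.2 -141.3]
```

View pics/w1o.png

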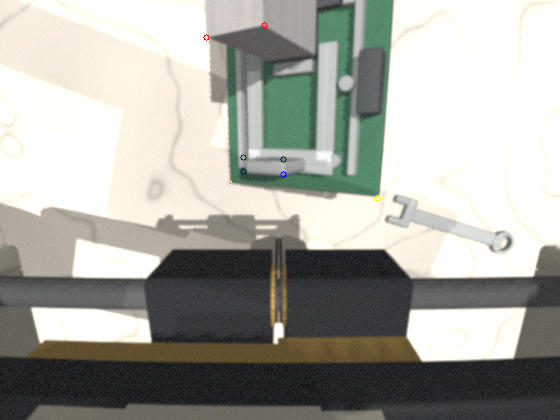

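```bash
python3 -m handwheel '{"hand":[0,0,0,0,0,0,0,0],"linear":[[-0.29,0.1,-0.5],[0,0,-1],[0,0,-1],[0,0,-1],[0,0,-1],[0,0,-0.8],[0,0,-0.4],[0,0,0]],"turn":[0,0,0,0,0,0,0,0]}'
python3 -m handwheel '{"hand":[0,0,0,0,0,0,0,0],"linear":[[0.05,0.141,0],[0.067,0.188,0],[0.067,0.188,0],[0.067,0.188,0],[0.067,0.188,0],[0.067,0.188,0],[0.067,0.188,0],[0.067,0.188,0]],"turn":[0,0,0,0,0,0,0,0]}'
```

```text
time: 2.55
tool_pos: [0.4698, -0.2103, 0.0953]
tool_rot: [0.817, 0.576, -0.001, -0.001]
ft_force: [-1.1, 0.4, 0.8]
width: 0.005
time: 3.35
tool_pos: [0.482, -0.1813, 0.0968]
tool_rot: [0.817, 0.577, -0.0, 0.0]
ft_force: [-1.1, -0.9, 1.1]
width: 0.005
```

```bash
python3 -m handwheel '{"hand":[0,0,0,0,0,0,0,0],"linear":[[0.067,0.188,0],[0.067,0.188,0],[0.067,0.188,0],[0.067,0.188,0],[0.067,0.188,0],[0.067,0.188,0],[0.067,0.188,0],[0.067,0.188,0]],"turn":[0,0,0,0,0,0,0,0]}'
python3 -m handwheel '{"hand":[0,0,0,0,0,0,0,0],"linear":[[0.033,0.094,0],[0.033,0.094,0],[0.033,0.094,0],[0.033,0.094,0],[0.033,0.094,0],[0.033,0.094,0],[0.033,0.094,0],[0.033,0.094,0]],"turn":[0,0,0,0,0,0,0,0]}'
```

```text
time: 4.15
tool_pos: [0.4928, -0.1509, 0.0967]
tool_rot: [0.817, 0.577, 0.0, 0.0]
ft_force: [-0.7, -1.9, 1.7]
width: 0.006
time: 4.95
tool_pos: [0.498, -0.1361, 0.0966]
tool_rot: [0.817, 0.577, 0.0, 0.0]
ft_force: [0.7, -1.7, 1.0]
width: -0.001
```

```bash
python3 -m handwheel '{"hand":[0,0,0,0,0,0,0,0],"linear":[[0.025,0.071,0],[0.025,0.071,0],[0.025,0.071,0],[0.025,0.071,0],[0,0,0],[0,0,0],[0,0,0],[0,0,0]],"turn":[0,0,0,0,0,0,0,0]}'
python3 -m handwheel '{"hand":[0,0,0,0,0,0,0,0],"linear":[[0.025,0.071,0],[0.025,0.071,0],[0.025,0.071,0],[0.02,0.06,0],[0,0,0],[0,0,0],[0,0,0],[0,0,0]],"turn":[0,0,0,0,0,0,0,0]}'
```

```text
time: 5.75
tool_pos: [0.4995, -0.1314, 0.0966]
tool_rot: [0.817, 0.577, -0.001, 0.0]
ft_force: [-1.1, -5.5, -0.0]
width: 0.006
time: 6.55
tool_pos: [0.5017, -0.1252, 0.0966]
tool_rot: [0.817, 0.577, -0.0, 0.0]
ft_force: [-0.3, -4.1, 0.1]
width: 0.009
```

```bash
python3 -m handwheel '{"hand":[0,0,0,0,0,0,0,0],"linear":[[0.025,0.071,0],[0.025,0.071,0],[0.025,0.071,0],[0,0,0],[0,0,0],[0,0,0],[0,0,0],[0,0,0]],"turn":[0,0,0,0,0,0,0,0]}'
python3 - <<'E'
from h import *
snap('top','t2')
E
python3 -m handwheel '{"hand":[0,0,0,0,0,0,0,0],"linear":[[0.025,0.071,0],[0.02,0.05,0],[0,0,0],[0,0,0],[0,0,0],[0,0,0],[0,0,0],[0,0,0]],"turn":[0,0,0,0,0,0,0,0]}'
```

```text
time: 7.35
tool_pos: [0.5032, -0.1207, 0.0966]
tool_rot: [0.817, 0.577, 0.0, -0.0]
ft_force: [1.0, 0.2, 0.5]
width: 0.003
time: 8.2
tool_pos: [0.504, -0.1187, 0.0967]
tool_rot: [0.817, 0.577, -0.0, 0.0]
ft_force: [-2.9, -4.7, 0.8]
width: 0.004
```

```bash
python3 -m handwheel '{"hand":[0,0,0,0,0,0,0,0],"linear":[[0.01,0.03,0],[0,0,0],[0,0,0],[0,0,0],[0,0,0],[0,0,0],[0,0,0],[0,0,0]],"turn":[0,0,0,0,0,0,0,0]}'
python3 -m handwheel '{"hand":[0,0,0,0,0,0,0,0],"linear":[[-0.15,-0.4,0],[-0.2,-0.6,0],[-0.1,-0.3,0.3],[0,0,1],[0,0,1],[0,0,1],[0,0,1],[0,0,1]],"turn":[0,0,0,0,0,0,0,0]}'
python3 - <<'E'
from h import *
x=np.load('stand.npy'); Rm=R.from_euler('ZY',[x[2],-np.pi/6]).as_matrix();o=np.array([x[0],x[1],.068])
p,d,c=snap('wrist','w2'); im=p[:,:,::-1].copy()
for s,col in [((a,b,.093),(0,0,255)) for a in(-.025,.025) for b in(-.055,.055)]+[((a,-.08+b,.0585),(255,0,0)) for a in(-.02,.02) for b in(-.006,.006)]:
    q=proj(c,o+Rm@np.array(s)); cv2.circle(im,tuple(int(round(v)) for v in q),3,col,1)
cv2.imwrite('pics/w2o.png',cv2.convertScaleAbs(im,alpha=1.5))
E
```

```text
time: 9.0
tool_pos: [0.5041, -0.1186, 0.0967]
tool_rot: [0.817, 0.577, -0.001, 0.0]
ft_force: [-3.2, -7.1, 0.6]
width: 0.007
time: 9.8
tool_pos: [0.4953, -0.144, 0.204]
tool_rot: [0.817, 0.576, 0.0, 0.0]
ft_force: [0.4, 0.1, 0.4]
width: 0.004
```

View pics/w2o.png

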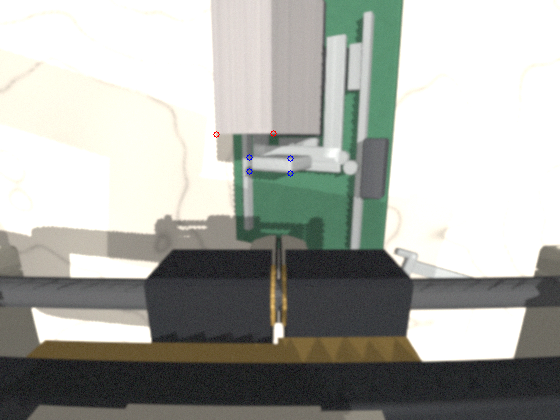

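```bash
python3 -m handwheel '{"hand":[1,1,1,1,1,1,1,1],"linear":[[0,0,0.3],[0.2,0.85,0],[0.2,0.85,0],[0.2,0.85,0],[0.2,0.85,0],[0.2,0.85,0],[0.2,0.85,0],[0.15,0.85,0]],"turn":[0,0,0,0,0,0,0,0]}'
python3 -m handwheel '{"hand":[1,1,1,1,1,1,1,1],"linear":[[0,0,0],[0,0,0],[0,0,0],[0,0,0],[0,0,-0.5],[0,0,-0.5],[0,0,0],[0,0,0]],"turn":[0,0,0,0,0,0,0,0]}'
python3 - <<'E'
from h import *
x=np.load('stand.npy'); Rm=R.from_euler('ZY',[x[2],-np.pi/6]).as_matrix();o=np.array([x[0],x[1],.068])
s=telemetry.read_state(); print(s['tool_pos'], R.from_euler('Z',x[2]).as_matrix().T@(s['tool_pos']-o))
p,d,c=snap('wrist','w3'); im=p[:,:,::-1].copy()
for t,col in [((a,b,.093),(0,0,255)) for a in(-.025,.025) for b in(-.055,.055)]:
    q=proj(c,o+Rm@np.array(t)); print(t,np.round(q)); cv2.circle(im,tuple(int(round(v)) for v in q),3,col,1)
cv2.imwrite('pics/w3o.png',cv2.convertScaleAbs(im,alpha=1.5))
E
```

```text
time: 10.65
tool_pos: [0.5219, -0.024, 0.2076]
tool_rot: [0.817, 0.577, -0.0, -0.001]
ft_force: [-0.4, 0.6, 0.3]
width: 0.648
time: 11.45
tool_pos: [0.522, -0.0248, 0.188]
tool_rot: [0.817, 0.577, -0.0, -0.001]
ft_force: [0.0, -0.2, 1.1]
width: 0.998
[ 0.5219524  -0.02476937  0.18798736] [-3.67987017e-02  1.09617999e-04  1.19987362e-01]
(-0.025, -0.055, 0.093) [239. 290.]
(-0.025, 0.055, 0.093) [234. 150.]
(0.025, -0.055, 0.093) [295. 307.]
(0.025, 0.055, 0.093) [297. 152.]
```

View pics/w3o.png

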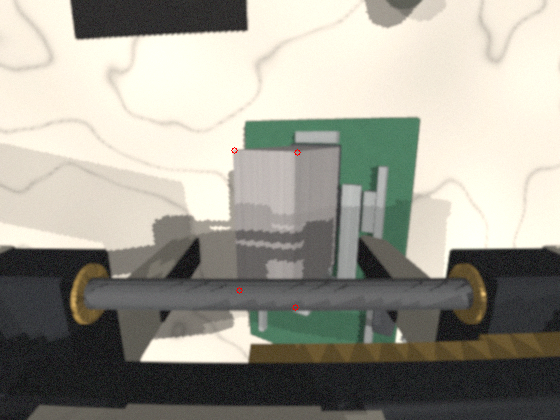

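```bash
python3 -m handwheel '{"hand":[1,1,1,1,1,1,1,1],"linear":[[0,0,-0.6],[0,0,-0.6],[0,0,-0.6],[0,0,-0.6],[0,0,-0.4],[0,0,-0.3],[0,0,0],[0,0,0]],"turn":[0,0,0,0,0,0,0,0]}'
python3 -m handwheel '{"hand":[0.8,0.75,0.72,0.7,0.65,0.6,0.5,0.5],"linear":[[0,0,0],[0,0,0],[0,0,0],[0,0,0],[0,0,0],[0,0,0],[0,0,0],[0,0,0]],"turn":[0,0,0,0,0,0,0,0]}'
python3 -m handwheel '{"hand":[0.4,0.3,0.2,0.1,0,0,0,0],"linear":[[0,0,0],[0,0,0],[0,0,0],[0,0,0],[0,0,0],[0,0,0],[0,0,0],[0,0,0]],"turn":[0,0,0,0,0,0,0,0]}'
python3 - <<'E'
from h import *
s=telemetry.read_state(); print(s['width']*93,s['ft_force'],s['torque'])
E
```

```text
time: 12.3
tool_pos: [0.5226, -0.0248, 0.1268]
tool_rot: [0.817, 0.577, 0.0, 0.0]
ft_force: [-0.4, -0.2, 0.3]
width: 1.0
time: 13.1
tool_pos: [0.5207, -0.0241, 0.1266]
tool_rot: [0.817, 0.577, -0.001, -0.001]
ft_force: [-4.8, 0.7, 4.1]
width: 0.652
time: 13.9
tool_pos: [0.5207, -0.0241, 0.1266]
tool_rot: [0.817, 0.577, -0.001, -0.001]
ft_force: [-5.5, 1.0, 3.8]
width: 0.654
60.789526892487935 [-5.47276389  0.9679318   3.78864996] [ 0.24192854  0.92526048 -0.01203664]
```

```bash
python3 -m handwheel '{"hand":[0,0,0,0,0,0,0,0],"linear":[[-0.024,0.008,0.043],[-0.024,0.008,0.043],[-0.024,0.008,0.043],[-0.024,0.008,0.043],[0,0,0],[0,0,0],[0,0,0],[0,0,0]],"turn":[0,0,0,0,0,0,0,0]}'
python3 - <<'E'
from h import *
s=telemetry.read_state(); print(s['width']*93,s['ft_force'],s['torque'])
E
python3 -m handwheel '{"hand":[0,0,0,0,0,0,0,0],"linear":[[-0.024,0.008,0.043],[-0.024,0.008,0.043],[-0.024,0.008,0.043],[-0.024,0.008,0.043],[0,0,0],[0,0,0],[0,0,0],[0,0,0]],"turn":[0,0,0,0,0,0,0,0]}'
python3 - <<'E'
from h import *
s=telemetry.read_state(); print(s['width']*93,s['ft_force'],s['torque'])
p,d,c=snap('scene','s4'); snap('wrist','w4')
im=cv2.convertScaleAbs(cv2.resize(p[100:260,200:380],None,fx=4,fy=4,interpolation=cv2.INTER_CUBIC)[:,:,::-1],alpha=1.4); cv2.imwrite('pics/s4c.png',im[:600])
E
```

```text
time: 14.7
tool_pos: [0.5209, -0.0243, 0.13]
tool_rot: [0.817, 0.577, 0.0, 0.0]
ft_force: [3.6, -2.2, -7.6]
width: 0.631
58.68892138521988 [ 3.58230766 -2.21618915 -7.6477397 ] [-0.42985937 -0.9569608  -0.06437863]
time: 15.5
tool_pos: [0.5197, -0.024, 0.1337]
tool_rot: [0.817, 0.577, 0.001, 0.001]
ft_force: [6.5, -2.5, -10.4]
width: 0.622
57.862148141864694 [  6.46324746  -2.45263271 -10.41568334] [-0.64377264 -1.56237062 -0.05679213]
```

View pics/s4c.png

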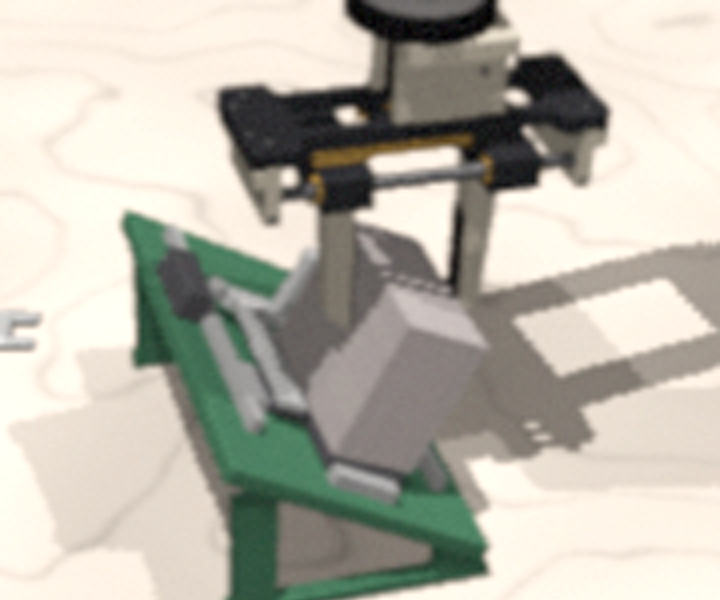

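Run:
```python
from h import *
x=np.load('stand.npy'); Rm=R.from_euler('ZY',[x[2],-np.pi/6]).as_matrix();o=np.array([x[0],x[1],.068])
p,d,c=load('s4'); p0,d0,c0=load('scene0')
for l in(0,.004,.008):
    print(l,[((np.array(proj(c,o+Rm@np.array([a,b,.093+l])))-[200,100]+.5)*4-.5).round() for a,b in((.025,.055),(-.025,.055),(-.025,-.055),(.025,-.055))])
a=cv2.resize(p0[100:260,200:380],None,fx=2.2,fy=2.2,interpolation=cv2.INTER_CUBIC);b=cv2.resize(p[100:260,200:380],None,fx=2.2,fy=2.2,interpolation=cv2.INTER_CUBIC)
# stereo wrist: cover top far edge
q,dw,cw=load('w4'); 
def pts(d,c,m):
    v,u=np.mgrid[0:420:3,0:560:3]; v=v.ravel();u=u.ravel(); k=d[v,u]>0; u,v=u[k],v[k]
    K=np.array([[c['fx'],0,c['cx']],[0,c['fy'],c['cy']],[0,0,1.]])
    n=cv2.undistortPoints(np.stack([u,v],1)[:,None].astype(float),K,np.array([c['k1'],0,0,0,0.]))[:,0]; z=d[v,u]
    P=np.c_[n*z[:,None],z]@att(c).T+np.array(c['position']); return (P-o)@Rm
for nm in('scene0','s4','w3','w4'):
    pp,dd,cc=load(nm); L=pts(dd,cc,0); m=(abs(L[:,0])<.018)&(L[:,1]>.02)&(L[:,1]<.048)&(L[:,2]>.075)&(L[:,2]<.125)
    if m.sum()<5: print(nm,m.sum()); continue
    A=np.c_[L[m,0],np.ones(m.sum())]; f=np.linalg.lstsq(A,L[m,2],rcond=None)[0]; print(nm,m.sum(),np.median(L[m,2]).round(4),'slope deg',np.degrees(np.arctan(f[0])).round(1),'mid',f[1].round(4))
```

```text
0 [array([408., 328.]), array([483., 356.]), array([414., 246.]), array([343., 217.])]
0.004 [array([412., 321.]), array([488., 350.]), array([418., 240.]), array([347., 212.])]
0.008 [array([416., 315.]), array([492., 344.]), array([422., 235.]), array([350., 206.])]
scene0 10 0.0935 slope deg -0.6 mid 0.0933
s4 8 0.0969 slope deg -5.0 mid 0.0971
w3 199 0.0917 slope deg -0.3 mid 0.0917
w4 377 0.0956 slope deg -3.6 mid 0.0957
```

```bash
python3 -m handwheel '{"hand":[0.7,0.8,0.85,0.85,0.85,0.85,0.85,0.85],"linear":[[0,0,0],[0,0,0],[0,0,0],[0,0,0],[0.06,-0.02,-0.25],[0.06,-0.02,-0.25],[0,0,0],[0,0,0]],"turn":[0,0,0,0,0,0,0,0]}'
python3 -m handwheel '{"hand":[0.75,0.7,0.65,0.6,0.4,0.2,0,0],"linear":[[0,0,0],[0,0,0],[0,0,0],[0,0,0],[0,0,0],[0,0,0],[0,0,0],[0,0,0]],"turn":[0,0,0,0,0,0,0,0]}'
cat >> h.py <<'E'
x=np.load('stand.npy'); Rm=R.from_euler('ZY',[x[2],-np.pi/6]).as_matrix();o=np.array([x[0],x[1],.068])
def local(d,c):
    v,u=np.mgrid[0:420:3,0:560:3]; v=v.ravel();u=u.ravel(); k=d[v,u]>0; u,v=u[k],v[k]
    K=np.array([[c['fx'],0,c['cx']],[0,c['fy'],c['cy']],[0,0,1.]])
    n=cv2.undistortPoints(np.stack([u,v],1)[:,None].astype(float),K,np.array([c['k1'],0,0,0,0.]))[:,0]; z=d[v,u]
    return (np.c_[n*z[:,None],z]@att(c).T+np.array(c['position'])-o)@Rm
def chk(name,z0,tilt=0):
    "cover top: lift and tilt from deck, using points near expected height z0"
    s=telemetry.read_state(); print('mm',round(s['width']*93,1),'F',s['ft_force'].round(1),'Fn',round(float(s['ft_force']@Rm[:,2]),1),'T',s['torque'].round(2))
    p,d,c=snap('wrist',name); L=local(d,c); m=(abs(L[:,0])<.018)&(L[:,1]>.02)&(L[:,1]<.048)&(abs(L[:,2]-z0)<.02)
    f=np.polyfit(L[m,0],L[m,2],1); print(m.sum(),'tilt',np.degrees(np.arctan(f[0])).round(1),'mid',f[1].round(4))
E
python3 -c "
from h import *
chk('w5',.095)"
```

```text
time: 16.4
tool_pos: [0.5207, -0.0242, 0.1231]
tool_rot: [0.817, 0.577, -0.0, -0.0]
ft_force: [0.0, 0.2, 0.0]
width: 0.852
time: 17.2
tool_pos: [0.5215, -0.0244, 0.1237]
tool_rot: [0.817, 0.577, 0.0, 0.0]
ft_force: [3.3, -0.6, -1.2]
width: 0.666
mm 62.0 F [ 3.3 -0.6 -1.2] Fn -2.7 T [-0.25 -0.93  0.01]
408 tilt -2.1 mid 0.0925
```

```bash
python3 -m handwheel '{"hand":[0,0,0,0,0,0,0,0],"linear":[[-0.047,0.017,0.087],[-0.047,0.017,0.087],[-0.047,0.017,0.087],[-0.047,0.017,0.087],[0,0,0],[0,0,0],[0,0,0],[0,0,0]],"turn":[0,0,0,0,0,0,0,0]}'
python3 -c "
from h import *
chk('w6',.095)"
python3 -m handwheel '{"hand":[0,0,0,0,0,0,0,0],"linear":[[-0.047,0.017,0.087],[-0.047,0.017,0.087],[-0.047,0.017,0.087],[0,0,0],[0,0,0],[0,0,0],[0,0,0],[0,0,0]],"turn":[0,0,0,0,0,0,0,0]}'
python3 -c "
from h import *
chk('w7',.098)"
```

```text
time: 18.05
tool_pos: [0.5194, -0.024, 0.1303]
tool_rot: [0.817, 0.577, 0.001, 0.002]
ft_force: [10.0, -4.4, -9.1]
width: 0.648
mm 60.3 F [10.  -4.4 -9.1] Fn -13.4 T [-0.86 -2.18 -0.06]
407 tilt -4.0 mid 0.098
time: 18.9
tool_pos: [0.5168, -0.0231, 0.1356]
tool_rot: [0.817, 0.577, 0.001, 0.002]
ft_force: [9.8, -3.9, -8.9]
width: 0.647
mm 60.2 F [ 9.8 -3.9 -8.9] Fn -12.9 T [-0.88 -2.3  -0.05]
408 tilt -3.9 mid 0.1039
```

```bash
python3 -m handwheel '{"hand":[0,0,0,0,0,0,0,0],"linear":[[-0.047,0.017,0.087],[-0.047,0.017,0.087],[-0.047,0.017,0.087],[-0.047,0.017,0.087],[-0.047,0.017,0.087],[-0.047,0.017,0.087],[-0.047,0.017,0.087],[-0.047,0.017,0.087]],"turn":[0,0,0,0,0,0,0,0]}'
python3 -c "
from h import *
chk('w8',.119)"
```

```text
time: 19.75
tool_pos: [0.5109, -0.0209, 0.1522]
tool_rot: [0.817, 0.577, 0.003, 0.004]
ft_force: [6.9, -3.5, 4.8]
width: 0.611
mm 56.9 F [ 6.9 -3.5  4.8] Fn 0.3 T [-0.93 -2.01 -0.03]
395 tilt -6.7 mid 0.1176
```

```bash
python3 -m handwheel '{"hand":[0,0,0,0,0,0,0,0],"linear":[[-0.06,0.021,0.11],[-0.06,0.021,0.11],[-0.06,0.021,0.11],[-0.06,0.021,0.11],[-0.06,0.021,0.11],[-0.06,0.021,0.11],[-0.06,0.021,0.11],[0,0,0]],"turn":[0,0,0,0,0,0,0,0]}'
python3 -c "
from h import *
chk('w9',.135)"
```

```text
time: 20.6
tool_pos: [0.5022, -0.0177, 0.167]
tool_rot: [0.817, 0.577, 0.003, 0.004]
ft_force: [8.8, -3.5, 2.1]
width: 0.612
mm 57.0 F [ 8.8 -3.5  2.1] Fn -2.9 T [-0.89 -2.28 -0.01]
403 tilt -6.5 mid 0.1351
```

```bash
python3 -m handwheel '{"hand":[0,0,0,0,0,0,0,0],"linear":[[-0.06,0.021,0.11],[-0.06,0.021,0.11],[-0.06,0.021,0.11],[-0.06,0.021,0.11],[-0.06,0.021,0.11],[-0.06,0.021,0.11],[-0.06,0.021,0.11],[0,0,0]],"turn":[0,0,0,0,0,0,0,0]}'
python3 -c "
from h import *
chk('w10',.15)"
python3 -m handwheel '{"hand":[0,0,0,0,0,0,0,0],"linear":[[-0.06,0.021,0.11],[-0.06,0.021,0.11],[-0.06,0.021,0.11],[-0.06,0.021,0.11],[-0.06,0.021,0.11],[-0.06,0.021,0.11],[-0.06,0.021,0.11],[0,0,0]],"turn":[0,0,0,0,0,0,0,0]}'
python3 -c "
from h import *
chk('w11',.167)"
```

```text
time: 21.45
tool_pos: [0.49, -0.0132, 0.1807]
tool_rot: [0.817, 0.577, 0.0, 0.0]
ft_force: [0.9, -0.1, -1.7]
width: 0.608
mm 56.6 F [ 0.9 -0.1 -1.7] Fn -1.9 T [-0.02 -0.03 -0.01]
415 tilt -8.1 mid 0.1529
time: 22.3
tool_pos: [0.4817, -0.0103, 0.1962]
tool_rot: [0.817, 0.577, 0.0, 0.0]
ft_force: [0.8, 0.1, -0.8]
width: 0.607
mm 56.4 F [ 0.8  0.1 -0.8] Fn -1.0 T [-0.06 -0.04 -0.06]
418 tilt -7.8 mid 0.1707
```

```bash
python3 -m handwheel '{"hand":[0,0,0,0,0,0,0,0],"linear":[[-0.08,0.028,0.15],[-0.1,0.035,0.18],[-0.1,0.035,0.18],[-0.1,0.035,0.18],[-0.1,0.035,0.18],[-0.1,0.035,0.18],[-0.08,0.028,0.15],[0,0,0.2]],"turn":[0,0,0,0,0,0,0,0]}'
python3 -c "
from h import *
chk('w12',.195); print(telemetry.read_state()['tool_pos'])
p,d,c=snap('scene','s12')
im=cv2.convertScaleAbs(cv2.resize(p[60:260,180:380],None,fx=3,fy=3,interpolation=cv2.INTER_CUBIC)[:,:,::-1],alpha=1.4); cv2.imwrite('pics/s12c.png',im)"
```

```text
time: 23.15
tool_pos: [0.4681, -0.0056, 0.2241]
tool_rot: [0.817, 0.577, -0.0, -0.0]
ft_force: [-0.1, -0.2, -1.0]
width: 0.607
mm 56.4 F [-0.1 -0.2 -1. ] Fn -0.8 T [-0.   -0.08 -0.05]
408 tilt -7.7 mid 0.2022
[ 0.46868479 -0.005748    0.22480743]
```

View pics/s12c.png

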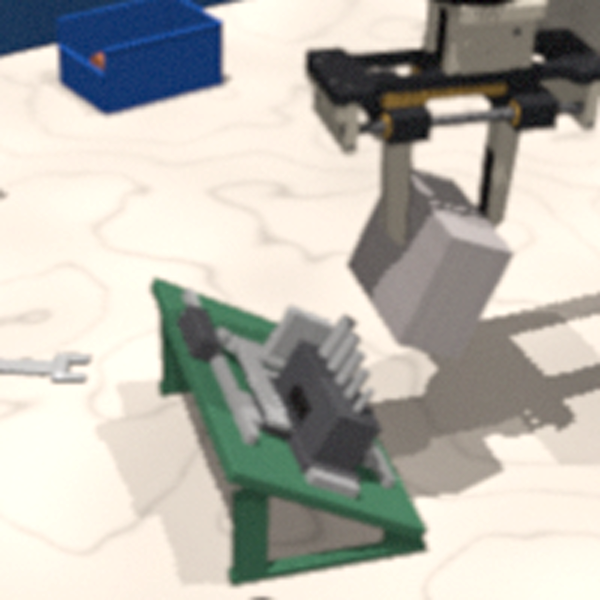

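```bash
python3 -m handwheel '{"hand":[0,0,0,0,0,0,0,0],"linear":[[-0.04,0.5,0],[-0.04,0.8,0],[-0.04,1,0],[-0.04,1,0],[-0.04,1,0],[-0.04,1,0],[-0.04,1,0],[-0.04,1,0]],"turn":[0,0,0,0,0,0,0,0]}'
python3 -m handwheel '{"hand":[0,0,0,0,0,0,0,0],"linear":[[0,1,-0.3],[0,1,-0.6],[0,1,-0.7],[0,1,-0.8],[0,1,-0.8],[0,0.9,-0.7],[0,0.6,-0.5],[0,0.45,-0.3]],"turn":[0,0,0,0,0,0,0,0]}'
python3 - <<'E'
from h import *
s=telemetry.read_state(); print(s['tool_pos'],s['width']*93)
p,d,c=snap('wrist','w13')
Rz=R.from_euler('Z',x[2]).as_matrix(); L=(local(d,c)@Rm.T+o-s['tool_pos'])@Rz   # tool-centred, u,y,z
m=(abs(L[:,0])<.03)&(L[:,1]>.02)&(L[:,1]<.07)&(L[:,2]>-.02)&(L[:,2]<.05)
Q=L[m]; f=np.polyfit(Q[:,0],Q[:,2],1); ok=abs(np.polyval(f,Q[:,0])-Q[:,2])<.004; f=np.polyfit(Q[ok,0],Q[ok,2],1)
print('lean',np.degrees(np.arctan(f[0])),'z at u=0',f[1],'u range',Q[ok,0].min(),Q[ok,0].max(),'ymax',Q[ok,1].max(), m.sum(),ok.sum())
cv2.imwrite('pics/w13.png',cv2.convertScaleAbs(p[:,:,::-1],alpha=1.5))
E
```

```text
time: 24.05
tool_pos: [0.4615, 0.1418, 0.2235]
tool_rot: [0.817, 0.577, -0.0, -0.0]
ft_force: [0.3, 0.8, -2.0]
width: 0.608
time: 24.85
tool_pos: [0.4613, 0.2802, 0.1287]
tool_rot: [0.817, 0.577, -0.001, -0.0]
ft_force: [-1.1, -0.4, -0.9]
width: 0.609
[0.46126193 0.28022152 0.1287059 ] 56.66179655561734
lean 16.260073306520837 z at u=0 0.020383687548866505 u range -0.028804305873016377 0.021542378350898648 ymax 0.055806591318356726 914 529
```

View pics/w13.png

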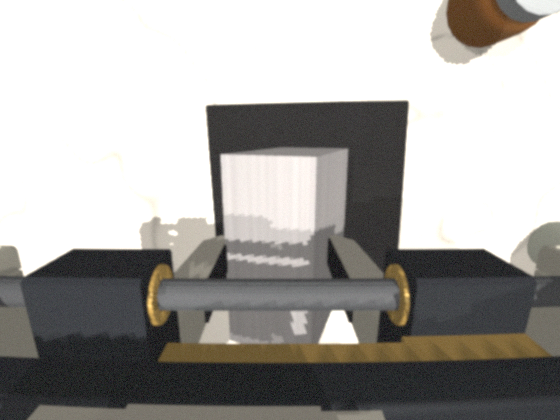

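```bash
python3 -m handwheel '{"hand":[0,0,0,0,0,0,0,0],"linear":[[0,0,-0.3],[0,0,-0.6],[0,0,-0.5],[0,0,-0.4],[0,0,-0.2],[0,0,-0.1],[0,0,-0.1],[0,0,0]],"turn":[0,0,0,0,0,0,0,0]}'
python3 -m handwheel '{"hand":[0,0,0,0,0,0,0,0],"linear":[[0,0,-0.08],[0,0,-0.08],[0,0,-0.08],[0,0,-0.08],[0,0,-0.06],[0,0,0],[0,0,0],[0,0,0]],"turn":[0,0,0,0,0,0,0,0]}'
```

```text
time: 25.7
tool_pos: [0.4621, 0.2793, 0.0858]
tool_rot: [0.817, 0.577, 0.0, -0.0]
ft_force: [-0.4, -0.5, -1.3]
width: 0.61
time: 26.5
tool_pos: [0.4621, 0.2793, 0.0783]
tool_rot: [0.817, 0.577, 0.0, 0.0]
ft_force: [-0.0, -0.3, -1.2]
width: 0.612
```

```bash
python3 -m handwheel '{"hand":[0,0,0,0,0,0,0,0],"linear":[[0,0,-0.05],[0,0,-0.05],[0,0,-0.05],[0,0,0],[0,0,0],[0,0,0],[0,0,0],[0,0,0]],"turn":[0,0,0,0,0,0,0,0]}'
python3 -m handwheel '{"hand":[0,0,0,0,0,0,0,0],"linear":[[0,0,-0.05],[0,0,-0.05],[0,0,0],[0,0,0],[0,0,0],[0,0,0],[0,0,0],[0,0,0]],"turn":[0,0,0,0,0,0,0,0]}'
```

```text
time: 27.3
tool_pos: [0.4621, 0.2793, 0.0753]
tool_rot: [0.817, 0.577, 0.0, 0.0]
ft_force: [0.5, 0.2, -1.3]
width: 0.61
time: 28.1
tool_pos: [0.462, 0.2793, 0.0732]
tool_rot: [0.817, 0.577, -0.0, 0.0]
ft_force: [-0.6, 1.0, -1.5]
width: 0.61
```

```bash
python3 -m handwheel '{"hand":[0,0,0,0,0,0,0,0],"linear":[[0,0,-0.05],[0,0,-0.05],[0,0,-0.05],[0,0,0],[0,0,0],[0,0,0],[0,0,0],[0,0,0]],"turn":[0,0,0,0,0,0,0,0]}'
```

```text
time: 28.9
tool_pos: [0.4623, 0.2796, 0.0712]
tool_rot: [0.817, 0.577, 0.001, 0.0]
ft_force: [-2.0, 0.2, 5.7]
width: 0.608
```

Run:
```python
from h import *
s=telemetry.read_state(); print(s['tool_pos'],s['ft_force'])
p,d,c=snap('scene','s14')
im=cv2.convertScaleAbs(cv2.resize(p[180:360,300:480],None,fx=3.3,fy=3.3,interpolation=cv2.INTER_CUBIC)[:,:,::-1],alpha=1.4); cv2.imwrite('pics/s14c.png',im)
```

```text
[0.46229255 0.27956279 0.07117207] [-1.95266657  0.20248985  5.74828665]
```

View pics/s14c.png

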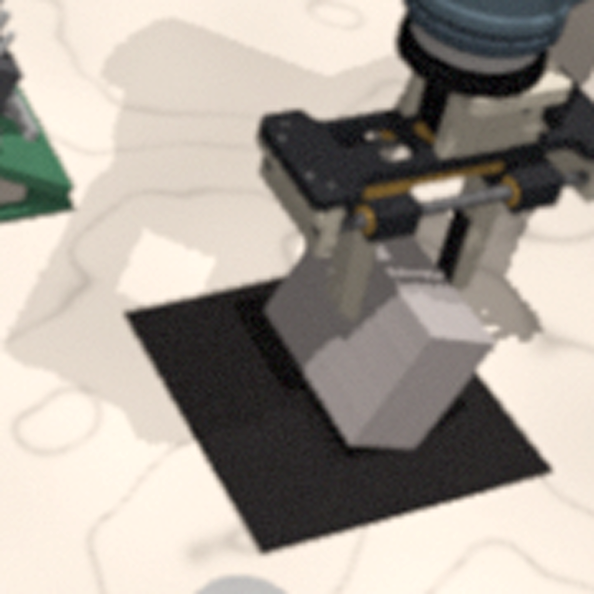

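```bash
python3 -m handwheel '{"hand":[0,0,0,0,0,0,0,0],"linear":[[0.094,-0.033,0.03],[0.094,-0.033,0.035],[0.094,-0.033,0.035],[0.094,-0.033,0.03],[0,0,0],[0,0,0],[0,0,0],[0,0,0]],"turn":[0,0,0,0,0,0,0,0]}'
python3 - <<'E'
from h import *
s=telemetry.read_state(); print(s['tool_pos'],s['ft_force'],s['torque'],s['width']*93)
E
```

```text
time: 29.75
tool_pos: [0.4694, 0.2766, 0.0728]
tool_rot: [0.817, 0.577, -0.0, -0.0]
ft_force: [0.2, 1.0, -1.8]
width: 0.614
[0.46943134 0.27661249 0.07275257] [ 0.16872056  0.9952351  -1.82946608] [-0.03764667 -0.06733599  0.04804605] 57.07951748736143
```

```bash
python3 -m handwheel '{"hand":[0,0,0,0,0,0,0,0],"linear":[[0,0,0.15],[-0.18,0.06,0.05],[-0.18,0.06,0],[0,0,-0.1],[0,0,-0.1],[0,0,-0.05],[0,0,0],[0,0,0]],"turn":[0,0,0,0,0,0,0,0]}'
python3 -m handwheel '{"hand":[0,0,0,0,0,0,0,0],"linear":[[0,0,-0.05],[0,0,-0.05],[0,0,0],[0,0,0],[0,0,0],[0,0,0],[0,0,0],[0,0,0]],"turn":[0,0,0,0,0,0,0,0]}'
```

```text
time: 30.55
tool_pos: [0.4624, 0.279, 0.0717]
tool_rot: [0.817, 0.577, -0.0, -0.0]
ft_force: [0.3, 0.3, -1.3]
width: 0.608
time: 31.35
tool_pos: [0.4627, 0.2793, 0.0711]
tool_rot: [0.817, 0.577, 0.001, 0.0]
ft_force: [-2.2, -0.0, 7.7]
width: 0.608
```

```bash
python3 -m handwheel '{"hand":[0,0,0,0.62,0.63,0.64,0.65,0.66],"linear":[[0,0,0.03],[0,0,0],[0,0,0],[0,0,0],[0,0,0],[0,0,0],[0,0,0],[0,0,0]],"turn":[0,0,0,0,0,0,0,0]}'
python3 - <<'E'
from h import *
s=telemetry.read_state(); print(s['tool_pos'],s['ft_force'],s['width']*93)
p,d,c=snap('scene','s15')
im=cv2.convertScaleAbs(cv2.resize(p[180:360,300:480],None,fx=3.3,fy=3.3,interpolation=cv2.INTER_CUBIC)[:,:,::-1],alpha=1.4); cv2.imwrite('pics/s15c.png',im)
E
```

```text
time: 32.15
tool_pos: [0.4622, 0.279, 0.0702]
tool_rot: [0.817, 0.577, -0.0, -0.0]
ft_force: [1.0, 0.5, -1.0]
width: 0.654
[0.4622455  0.2789554  0.07016271] [ 0.95449091  0.50713183 -0.95892554] 60.84957942606341
```

View pics/s15c.png

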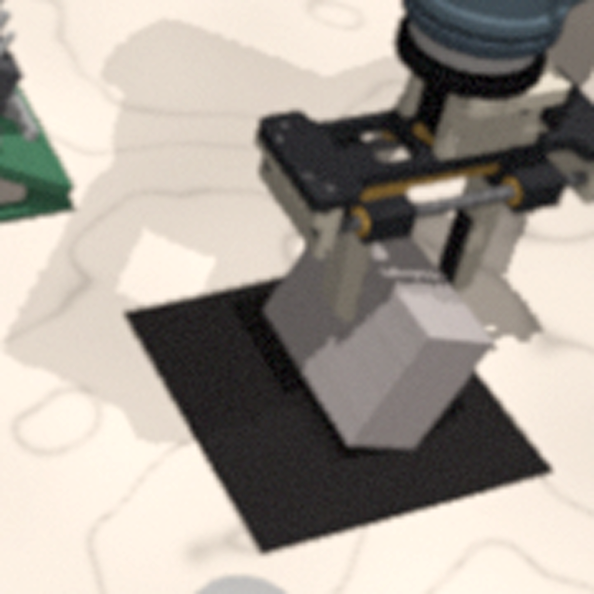

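```bash
python3 -m handwheel '{"hand":[0.66,0.66,0.66,0.66,0.66,0.66,0.66,0.66],"linear":[[0.075,-0.027,0],[0.075,-0.027,0],[0.075,-0.027,0],[0.075,-0.027,0],[0.075,-0.027,0],[0.075,-0.027,0],[0.075,-0.027,0],[0.075,-0.027,0]],"turn":[0,0,0,0,0,0,0,0]}'
python3 -m handwheel '{"hand":[0.66,0.66,0.66,0.66,0.66,0.66,0.66,0.66],"linear":[[0.075,-0.027,0],[0.075,-0.027,0],[0.075,-0.027,0],[0.075,-0.027,0],[0.075,-0.027,0],[0.075,-0.027,0],[0.075,-0.027,0],[0.075,-0.027,0]],"turn":[0,0,0,0,0,0,0,0]}'
python3 - <<'E'
from h import *
s=telemetry.read_state(); print(s['tool_pos'],s['ft_force'],s['width']*93)
p,d,c=snap('scene','s16'); snap('wrist','w16')
im=cv2.convertScaleAbs(cv2.resize(p[180:360,300:480],None,fx=3.3,fy=3.3,interpolation=cv2.INTER_CUBIC)[:,:,::-1],alpha=1.4); cv2.imwrite('pics/s16c.png',im)
E
```

```text
time: 33.0
tool_pos: [0.4745, 0.2747, 0.0704]
tool_rot: [0.817, 0.577, 0.0, 0.0]
ft_force: [0.6, -0.2, 1.4]
width: 0.66
time: 33.8
tool_pos: [0.4864, 0.2704, 0.0704]
tool_rot: [0.817, 0.577, -0.0, -0.0]
ft_force: [-0.2, 1.0, -0.4]
width: 0.66
[0.48638545 0.27035367 0.07040844] [-0.18078037  0.96162128 -0.36239939] 61.34514852568338
```

View pics/s16c.png

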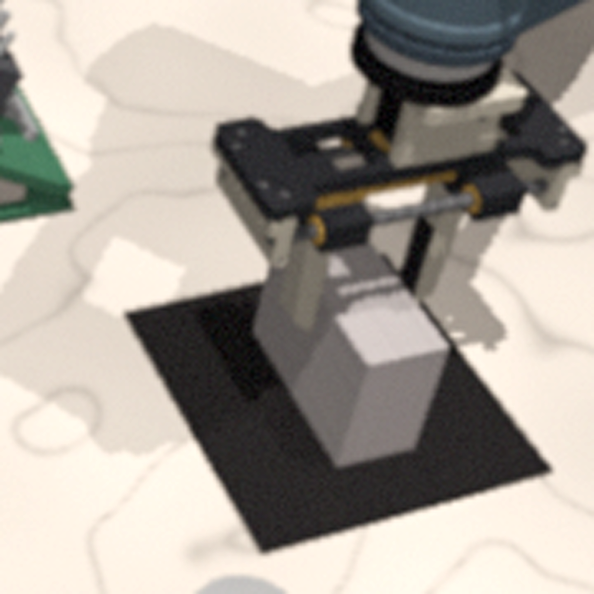

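```bash
cat > cov.py <<'E'
from h import *
def cov(name):
    "top face of cover in tool-centred level axes (u,y,z)"
    p,d,c=load(name); M=np.array([.4892,.2697,.0]); Rz=R.from_euler('Z',x[2]).as_matrix()
    L=(local(d,c)@Rm.T+o-M)@Rz
    m=(abs(L[:,0])<.06)&(L[:,1]>.018)&(L[:,1]<.075)&(L[:,2]>.07)&(L[:,2]<.115); Q=L[m]
    f=np.linalg.lstsq(np.c_[Q,],np.ones(len(Q)),rcond=None)[0]
    best=None
    rng=np.random.default_rng(0)
    for _ in range(300):
        a=Q[rng.choice(len(Q),3,False)]; n=np.cross(a[1]-a[0],a[2]-a[0]); l=np.linalg.norm(n)
        if l<1e-6: continue
        n/=l
        if abs(n[2])<.85: continue
        k=abs((Q-a[0])@n)<.0025
        if best is None or k.sum()>best.sum(): best=k
    T=Q[best]; n=np.linalg.svd(T-T.mean(0))[2][2]; n*=np.sign(n[2])
    print(name,len(Q),best.sum(),'normal deg(u,y)',np.degrees(np.arcsin(n[:2])).round(1),'mean z',T[:,2].mean().round(4),'u range',np.percentile(T[:,0],[1,99]).round(4),'ymax',np.percentile(T[:,1],99).round(4))
E
python3 -c "
from cov import *
cov('w16')"
```

```text
w16 868 842 normal deg(u,y) [0.1 0.5] mean z 0.0877 u range [-0.0247  0.0244] ymax 0.0562
```

```bash
python3 -m handwheel '{"hand":[0.7,0.75,0.8,0.85,0.9,0.9,0.9,0.9],"linear":[[0,0,0],[0,0,0],[0.07,-0.025,0],[0.07,-0.025,0],[0,0,0],[0,0,0],[0,0,0],[0,0,0]],"turn":[0,0,0,0,0,0,0,0]}'
python3 -m handwheel '{"hand":[0.9,0.9,0.9,0.9,0.9,0.9,0.9,0.9],"linear":[[0,0,0.2],[0,0,0.5],[0,0,0.8],[0,0,1],[0,0,1],[0,0,1],[0,0,1],[0,0,0.5]],"turn":[0,0,0,0,0,0,0,0]}'
python3 - <<'E'
from cov import *
snap('wrist','w17'); snap('top','t17'); snap('scene','s17'); cov('w17'); cov('t17')
# bystanders, keeper, block: change against the first pictures
p0,d0,c0=load('top0'); p,d,c=load('t17')
for n,(u,v,r) in {'bottle':(218,163,22),'jar':(110,178,24),'wrench':(418,190,30)}.items():
    a=p0[v-r:v+r,u-r:u+r].astype(int);b=p[v-r:v+r,u-r:u+r].astype(int); print(n,'mean abs diff',abs(a-b).mean().round(2),'n>40:',(abs(a-b).max(2)>40).sum())
L=local(d,c)
for n,(ya,yb,xa,xb,za,zb) in {'tab':(-.11,-.06,-.022,.022,.04,.07),'block top':(-.045,.045,-.018,.018,.03,.1)}.items():
    m=(L[:,1]>ya)&(L[:,1]<yb)&(L[:,0]>xa)&(L[:,0]<xb)&(L[:,2]>za)&(L[:,2]<zb); print(n,m.sum(),L[m].mean(0).round(4),np.percentile(L[m][:,2],[5,50,95]).round(4))
E
```

```text
time: 34.7
tool_pos: [0.4891, 0.2694, 0.0704]
tool_rot: [0.817, 0.577, -0.0, -0.0]
ft_force: [0.3, -0.8, -0.1]
width: 0.9
time: 35.5
tool_pos: [0.4901, 0.2697, 0.1932]
tool_rot: [0.817, 0.577, 0.002, 0.001]
ft_force: [-0.1, -0.4, 0.2]
width: 0.9
w17 263 263 normal deg(u,y) [ 0.  -0.1] mean z 0.0876 u range [-0.0248  0.024 ] ymax 0.0553
t17 33 32 normal deg(u,y) [-0.1  1.8] mean z 0.0882 u range [-0.0248  0.0244] ymax 0.0538
bottle mean abs diff 7.0 n>40: 0
jar mean abs diff 8.44 n>40: 29
wrench mean abs diff 8.62 n>40: 0
tab 12 [ 0.0024 -0.0783  0.0558] [0.0448 0.0574 0.0603]
block top 91 [ 0.0045 -0.0005  0.0532] [0.0373 0.0496 0.0805]
```

```bash
python3 -c "
from plant import order
print(order.finish_job())"
```

```text
the job is handed in; nothing more can be done
None
```

The keeper is shut, the cover stands open end down in the middle of the mat, and the job was handed in at about 36 s of the 58 s allowed.

- **Keeper:** I pushed it shut slowly. The catch resisted with about 5 N, then the force dropped to zero as it snapped. A light 8 N push afterwards met a firm stop, and the last top picture puts the tab within 2 mm of its shut position.
- **Pulling the cover:** The first grip was too shallow and slipped. I gripped about 10 mm deeper and drew the cover off along the deck's normal with at most about 13 N. The fingers only point straight down, so the cover rocked up to about 8° as it came off.
- **Setting down:** My first attempt to turn the cover upright by dragging it on the mat failed. It slid about 8 mm, so I brought it back. I then stood its lower edge on the mat, opened the fingers slightly and eased it upright against them.

**Last checks:**
- **Cover:** it stands level, centred within about 1 mm of the measured mat centre. Its top reads 87.6–88.2 mm, where 89 mm was expected.
- **Block:** its top is 49.6 mm above the deck, which means it is seated.
- **Bystanders:** the bottle and wrench look unchanged in the before and after pictures. Around the jar, 29 pixels differed; I took this for the arm's shadow, since the arm stayed well clear of it, but did not look closer.
- **Robot:** it was clear of everything at hand-in.

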